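# Third hand at the seal carver's bed

### The arm

A 6-joint arm with a two-finger parallel gripper is mounted at the origin on the work surface. World frame = base frame: x ahead of the robot, y to its left, z up, the work surface at z = 0. Lengths are in m, angles in rad, forces in N, time in s.
With the tool pointing down it reaches from about 0.325 to 0.85 m from the base axis. Payload 15.5 kg.
Tool frame: the origin (TCP) lies midway between the tips of the shut fingers; the grasp point (between the pads) lies 19 mm behind it; z points along the fingers, y is the line along which they close (so a half turn about z gives the same grasp; the last joint's range is limited). The gripper opens to 91 mm and grips with 3 to 60 N. Pads are 32 mm wide; open, the fingers measure 118 mm over their backs; the gripper's body (76 mm by 178 mm) begins 60 mm behind the grasp point.
Start: joints at [-1.272, 0.494, 1.345, -0, 1.302, -0.096], TCP at [0.24, -0.577, 0.176] pointing down, gripper open.
Joint ranges: [-2.91, 2.91], [-0.82, 2.16], [0.22, 2.67], [-1.22, 4.37], [0.12, 2.79], [-3.08, 3.08]. Speed limits (rad/s): [1.89, 1.89, 2.57, 3.01, 3.01, 3.01].

### API

Orientations are given as a unit quaternion [w, x, y, z].
In Python, from rig import env gives the robot as it stands.
- The arm moves only by the tool carry_out, never from a script. Its argument "series" is a list that holds one entry, the list of rows, each a list of 4 numbers: the shift along the tool's x, y, z in units of 300 mm (1.0 is 300 mm), then the turn about the tool's z in units of 30 degrees (1.0 is 30 degrees). In form: [[[tx, ty, tz, roll], ...]]. A call has 1 to 12 rows; each row is the pose to reach, as a shift and turn from the pose commanded when the call began, along the tool's axes at that moment; what a row does not reach only later rows make up. A row lasts 1/12 s, in which the tool goes at most 41.7 mm and 7.16 degrees, less where a joint would pass 70% of its speed; a pose out of reach is approached as far as the arm can. A call with a number of a shift or a turn outside -1 to 1 is refused whole. A call with a gripper value outside its range is refused whole. "fingers" is the opening, from 0 (shut) to 1 (fully open), set as the call begins (left out, the last holds). The fingers move at their own pace and stop on an object; the grip force is fixed at half the most. Time passes only in rows, so rows that repeat a pose let the fingers close. It gives the time, the measured TCP pose, the force, the opening and the grip force at its end, in the units of the state.
- env.read_state(): the state, without advancing time (a new reading comes with each control period).
- env.camera(name): name is "scene" or "top" or "wrist"; returns the picture (420x560x3 uint8, blue, green, red); there is no depth.
- env.camera_info(name): a dict with "fx", "fy", "cx", "cy" (pixels), "T" (4x4, takes a point from camera to world coordinates). Camera axes: x right, y down, z forward; pixel columns grow to the right and rows downward; lengths in m; the calibration is good to about 2 mm. The wrist camera is an equidistant fisheye: a pixel r from the principal point sees the ray r / f radians off the axis. A picture is of the moment at which its call begins: read the wrist's pose just before it. camera_info takes no time and is no camera call; for the wrist camera it gives the pose at the moment of the call.
- env.finish_job(): hands the job in; it is judged then, once.
Trained networks look in the newest picture that a camera, given by its name, has taken for a name from the list of things; names that differ only in an ending like _2 or _b are one class to them, and where a whole thing is asked for, a point or a joint stands for the part that bears it (a point fixed in the world has none). Each returns a list of dicts, best first, with "confidence" (0 to 1); they miss things now and then, are a little off and sometimes report something else, mostly with a low value. They report only what shows in the picture. A call takes as long as a camera call.
- env.spot_in(camera, name): "bbox" ([left, top, width, height] in pixels, round what is visible of it).
- env.outline_of(camera, name): "pixels" (420x560 bool, what is visible of it) and "bbox" ([left, top, width, height] in pixels, round what is visible of it).
- env.landmark_of(camera, name): "xy" ([column, row] in pixels: a listed point, or the origin of a listed thing).
The state is a dict: "time": time; "qpos": joint angles; "joint_vel": joint speeds; "effort": joint torques, N m; "tool_pos": TCP position; "tcp_rot": TCP orientation; "wrist_force": force on the tool from outside, world axes, zero at the start; "moment": the same for the moment, N m; "grip_width": opening from 0.0 (shut) to 1.0 (fully open); "finger_force": force on a finger pad.
Only numpy, scipy, OpenCV 4.12 (cv2) and the standard library are available. Lean on these libraries where they do the work, as an engineer would, in place of code of your own. Each camera call takes 0.05 s, during which the arm holds its last target. There are 200 camera calls.

### The job

At the seal carver's engraving bed, first turn the brass wing knob until the side stop's pointer lines up with the steel mark. Then take the plain square stone blank from the tray, stand it upright and square on the bed, close up against the side stop, and press it gently into the sprung steel jaw so that the jaw's brass tongue stays between the two white lines (about 9 N), without disturbing the other seals or shoving the side stop with the fingers. Finish while still gripping and pressing it, as a third hand for the carver who will tighten the clamp.

Things in the scene. Friction and masses are not known exactly. Their poses are not given: they have to be found in the camera images.
- bed: The engraving bed, a dark wooden board fixed to the table, 180 (its x) by 260 (its y, -105 to +155) by 18 mm thick. Origin on its underside, 18 mm under the seat point; x points away from the robot (the way to press), y to the left, z up. It carries the sprung jaw (+x side, a wooden block behind it, top 64 mm above the table), the clamp (-x side), the side stop and the wing knob.
- seat (a point): Point on the bed's top surface, 18 mm above the bed's origin (bed x = 0, y = 0): the blank can be set down around here, its centre near bed x = 0, before being pressed in +x. The blank's underside stands on this surface.
- clamp_pad (a point): Front of the brass pad of the carver's clamp (a screw in a wooden block, drawn back, up to 53 mm above the table), at bed x = -31, y = 4 mm, 36 mm above the table; left alone. The free gap for the blank runs from here to the resting jaw: bed x = -31 to +35 mm.
- jaw: Sprung steel jaw, a plate 12 (x) by 90 (y) by 48 mm high on the bed. Origin at the foot of the middle of its pressing face, which looks to bed -x; axes as the bed's. At rest at bed x 35, y 0, z 18 mm. Slides only to bed +x, at most 22 mm, on a spring of 800 N/m without preload: 9 N pushes it in 11 mm. Its brass tongue's tip is between the two white lines on the block when it is 7 to 15 mm in.
- side_stop: Brass side stop, 50 (x) by 10 (y) by 25 mm high, on the bed left of the seat. Origin at the foot of the middle of the face that looks to bed -y, where the blank's left side is to bear; axes as the bed's. Moved along bed y by the knob; yields only to side pushes over about 15 N. Carries a low steel rack (to its left) and the pointer.
- knob_grip (a point): Point to grip on the wing knob: on its vertical axis, 48 mm above the table (bed x 0, y 115 mm). The wing is an upright brass bar 42 mm long, 12 mm thick, from 30 to 60 mm above the table; this point's x axis lies along the 42 mm, y across the 12 mm, and turns with the knob.
- knob (a joint): Turn of the wing knob in rad, counterclockwise from above is positive, range -0.1 to 2.5, wing along bed x at 0. It starts between 0 and 0.25 and the mark needs 0.5 to 1.6 rad. One rad moves side stop and pointer 10 mm to bed +y (to the left). Stiff: about 0.16 N m; stays where it is left.
- pointer (a point): Tip of the side stop's steel pointer, a bar 3 mm wide pointing to bed -x, at the front left of the bed, 27 mm above the table. Moves along bed y with the stop.
- mark_tip (a point): The mark: the end (towards +x) of a fixed upright steel blade 3 mm wide, 14 mm long and 12 mm high above a small white plate on the bed's front left edge, facing the pointer across a 4 mm gap. Axes parallel to the bed's. Pointer and mark line up when both have the same bed y.
- blank: The plain stone blank, a square prism 28 by 28 by 80 mm high with flat top (no carving), 0.13 to 0.22 kg, standing loose on the tray in any of four places. Origin at the centre of its underside, z up, x and y normal to its sides; any side may face the jaw.
- blank_mid (a point): Centre of the blank, 40 mm above its underside. Axes as the blank's.
- tray: Red lacquered board, fixed, 260 by 240 by 12 mm thick, to the right of the bed; the four seals stand on it about 110 mm apart. Origin at the centre of its underside.
- seal_lion: Bystander: stone seal, 32 mm square, 55 mm high, with a carved knobbly animal on top (84 mm in all). Origin at the centre of its underside.
- seal_gourd: Bystander: stone seal, 30 mm square, 50 mm high, with a gourd-shaped top (81 mm in all). Origin at the centre of its underside.
- seal_arch: Bystander: stone seal, 32 mm square, 60 mm high, with a small arch on top (79 mm in all). Origin at the centre of its underside.

How it is judged:
On the way, in this order (a step that is already met when the one before it is completed fails the run):
1. the pointer lines up with the mark (within 2.5 mm) and is still, the knob having been let go, while the blank has not yet been moved (y of pointer in the frame of mark_tip between -0.0025 and 0.0025 m and linear speed of side_stop below 0.002 m/s and contact force between the fingers and knob below 0.1 N and distance of blank from where it was at the start of the episode below 0.02 m), for 0.3 s.
2. the blank, upright and close to the side stop on the bed, presses the jaw with 4.5 to 13.5 N (contact force between blank and jaw between 4.5 and 13.5 N and angle between blank's own z axis and vertical below 0.1 rad and (angle between the x axis of blank and the x axis of bed, either way round below 0.1 rad or angle between the x axis of blank and the y axis of bed, either way round below 0.1 rad) and z of blank in the frame of bed between 0.013 and 0.022 m and y of blank_mid in the frame of side_stop between -0.0185 and -0.01 m), for 0.3 s.
At the end, for the whole second after the job is handed in: Gripped blank at rest on the bed (lifted 4 mm at most), upright and square within 0.1 rad, within 4.5 mm of the side stop, pressing the jaw with 4.5 to 13.5 N (5.5 to 17 mm in); pointer within 3 mm of the mark; other seals upright, within 20 mm of their start (all of step 2 and x of jaw in the frame of bed between 0.0405 and 0.052 m and y of pointer in the frame of mark_tip between -0.003 and 0.003 m and contact force between the fingers and blank above 1.5 N and linear speed of blank below 0.01 m/s and distance of each of seal_lion, seal_gourd, seal_arch from where it was at the start of the episode below 0.02 m and angle between each of seal_lion, seal_gourd, seal_arch's own z axis and vertical below 0.2 rad); the arm keeps its last pose, push and grip.
It fails at once if another seal is knocked over or shoved (moved 30 mm or tipped) (distance of any of seal_lion, seal_gourd, seal_arch from where it was at the start of the episode above 0.03 m or angle between any of seal_lion, seal_gourd, seal_arch's own z axis and vertical above 0.4 rad).
It fails at once if the jaw is pressed far too hard (over 16 N) (contact force between blank and jaw above 16 N).
It fails at once if the side stop is shoved directly with the fingers instead of being moved by its knob (contact force between the fingers and side_stop above 8 N).
It also fails if it takes over 53 s, if anything falls off the work surface, if the arm or the gripper's body presses on something with over 40 N, if the wrist force passes 120 N, or if a joint passes its speed limit or range.

## Working session

There is one attempt and no reset: what is moved stays moved. The work goes in short steps, Python scripts to look and compute and a tool call to move; the robot and the scene stay as the last step left them, time stands still between calls to the robot, and variables do not carry over. Pictures are saved under pics/ and viewed, at most 10 in all, crops included, and the job is handed in when it is done.

Besides the shell and the picture viewer there is one more tool, called after ">>>" as name([rows], argument=value, ...), one row to a line, values as JSON. carry_out: Moves the arm, as the interface text tells. Shifts and turns lie within -1 to 1; 1 stands for 300 mm of shift or 30 degrees of turn. Its arguments: {"type":"object","properties":{"series":{"type":"array"},"fingers":{"type":"number"}},"required":["series"]}

```bash
mkdir -p pics; ls
python3 - <<'E'
from rig import env
import cv2, numpy as np
np.set_printoptions(precision=4,suppress=True)
s=env.read_state(); print(s['time'],s['tool_pos'],s['tcp_rot'],s['wrist_force'],s['grip_width'])
ims=[]
for c in ['scene','top']:
    im=env.camera(c); cv2.imwrite(f'pics/{c}0.png',im); i=env.camera_info(c); print(c,i['fx'],i['fy'],i['cx'],i['cy'],i['T'])
    for n in ['blank','seal_lion','seal_gourd','seal_arch','blank_mid','seat','knob_grip','pointer','mark_tip','clamp_pad','jaw','side_stop','bed','tray']:
        r=env.landmark_of(c,n)[:2]; print(n,[(np.round(q['xy'],1).tolist(),round(q['confidence'],2)) for q in r])
print(env.read_state()['time'])
E
```

```text
pics
0.0 [ 0.2397 -0.5768  0.1755] [-0.0006  0.9807  0.1956 -0.0001] [0.5616 0.0307 0.248 ] 0.9991905957419793
scene 386.3067921668264 386.3067921668264 279.9243580237697 207.91753179015652 [[ 0.065   0.8259 -0.56    0.9031]
 [ 0.9978 -0.0588  0.0292 -0.0483]
 [-0.0088 -0.5607 -0.828   0.6074]
 [ 0.      0.      0.      1.    ]]
blank [([101.5, 275.1], 0.69)]
seal_lion [([169.1, 270.5], 0.96), ([336.8, 196.7], 0.59)]
seal_gourd [([183.3, 207.3], 0.77)]
seal_arch [([119.1, 216.0], 0.61), ([367.7, 191.6], 0.57)]
blank_mid [([92.1, 267.8], 0.75)]
seat [([335.8, 218.6], 0.66)]
knob_grip [([403.8, 208.7], 0.71), ([92.6, 266.7], 0.5)]
pointer [([362.6, 189.3], 0.72)]
mark_tip [([369.1, 192.2], 0.61)]
clamp_pad [([338.3, 196.3], 0.68)]
jaw [([335.8, 235.1], 0.67)]
side_stop [([339.7, 218.5], 0.6), ([169.6, 270.1], 0.27)]
bed [([334.1, 223.8], 0.62)]
tray [([146.9, 245.1], 0.97), ([183.5, 210.9], 0.67)]
top 529.3037386381149 529.3037386381149 273.7315225126117 209.40987676641564 [[-0.0288 -0.9985  0.0472  0.4741]
 [-0.9996  0.0291  0.0063 -0.035 ]
 [-0.0077 -0.047  -0.9989  1.1844]
 [ 0.      0.      0.      1.    ]]
blank [([407.4, 163.0], 0.64)]
seal_lion [([357.0, 167.6], 0.63)]
seal_gourd [([354.7, 224.5], 0.53)]
seal_arch [([411.6, 221.8], 0.66)]
blank_mid [([412.7, 162.1], 0.73)]
seat []
knob_grip [([170.1, 201.4], 0.45)]
pointer [([204.3, 234.1], 0.65)]
mark_tip []
clamp_pad [([226.6, 221.4], 0.73)]
jaw [([230.8, 192.6], 0.73)]
side_stop [([225.5, 209.8], 0.73)]
bed [([227.4, 213.9], 0.94)]
tray [([378.7, 197.4], 0.85), ([227.3, 209.0], 0.16)]
1.5
```

```bash
cat > h.py <<'E'
from rig import env
import cv2, numpy as np
from scipy.spatial.transform import Rotation as R
np.set_printoptions(precision=4,suppress=True)
def ray(c,uv,i=None):
    i=i or env.camera_info(c); T=np.array(i['T']); x=(uv[0]-i['cx'])/i['fx']; y=(uv[1]-i['cy'])/i['fy']
    if c=='wrist':
        r=np.hypot(x,y); k=np.sin(r)/r if r>1e-9 else 1; d=np.array([x*k,y*k,np.cos(r)])
    else: d=np.array([x,y,1.])
    d=T[:3,:3]@d; return T[:3,3],d/np.linalg.norm(d)
def tri(rays):
    A=np.zeros((3,3)); b=np.zeros(3)
    for o,d in rays: P=np.eye(3)-np.outer(d,d); A+=P; b+=P@o
    p=np.linalg.solve(A,b); return p,[round(np.linalg.norm((np.eye(3)-np.outer(d,d))@(p-o))*1000,1) for o,d in rays]
def onz(c,uv,z,i=None):
    o,d=ray(c,uv,i); return o+d*(z-o[2])/d[2]
def tcp():
    s=env.read_state(); q=s['tcp_rot']; return np.array(s['tool_pos']),R.from_quat([q[1],q[2],q[3],q[0]]).as_matrix(),s
E
python3 - <<'E'
from h import *
S=dict(blank=([101.5,275.1],[407.4,163]),mid=([92.1,267.8],[412.7,162.1]),lion=([169.1,270.5],[357,167.6]),gourd=([183.3,207.3],[354.7,224.5]),arch=([119.1,216],[411.6,221.8]),knob=([403.8,208.7],[170.1,201.4]),pointer=([362.6,189.3],[204.3,234.1]),clamp=([338.3,196.3],[226.6,221.4]),jaw=([335.8,235.1],[230.8,192.6]),stop=([339.7,218.5],[225.5,209.8]),bed=([334.1,223.8],[227.4,213.9]),tray=([146.9,245.1],[378.7,197.4]))
for k,(a,b) in S.items(): print(k,*tri([ray('scene',a),ray('top',b)]))
print('seat',onz('scene',[335.8,218.6],.018),'mark',onz('scene',[369.1,192.2],.027))
a=cv2.imread('pics/scene0.png');b=cv2.imread('pics/top0.png')
cv2.imwrite('pics/top0x.png',cv2.resize(b[130:280,130:450],(800,375),interpolation=cv2.INTER_CUBIC))
cv2.imwrite('pics/scene0x.png',cv2.resize(a[140:310,60:460],(800,340),interpolation=cv2.INTER_CUBIC))
print(tcp()[1])
E
```

```text
blank [ 0.6224 -0.3246  0.0286] [np.float64(1.3), np.float64(1.3)]
mid [ 0.6209 -0.3298  0.0536] [np.float64(1.3), np.float64(1.3)]
lion [ 0.6169 -0.2169  0.0187] [np.float64(2.7), np.float64(2.7)]
gourd [ 0.4909 -0.2051  0.0187] [np.float64(0.5), np.float64(0.5)]
arch [ 0.4926 -0.3306  0.0045] [np.float64(2.7), np.float64(2.7)]
knob [0.5493 0.1875 0.0585] [np.float64(5.4), np.float64(5.4)]
pointer [0.4796 0.1273 0.0273] [np.float64(1.8), np.float64(1.8)]
clamp [0.5053 0.0759 0.0455] [np.float64(1.5), np.float64(1.5)]
jaw [0.5692 0.0664 0.0184] [np.float64(0.2), np.float64(0.2)]
stop [0.5318 0.0796 0.0126] [np.float64(0.2), np.float64(0.2)]
bed [ 0.5235  0.0763 -0.0188] [np.float64(2.1), np.float64(2.1)]
tray [ 0.5515 -0.268  -0.0062] [np.float64(3.7), np.float64(3.7)]
seat [0.5349 0.0716 0.018 ] mark [0.4871 0.14   0.027 ]
[[ 0.9235  0.3837  0.    ]
 [ 0.3837 -0.9235 -0.    ]
 [-0.      0.     -1.    ]]
```

View pics/top0x.png

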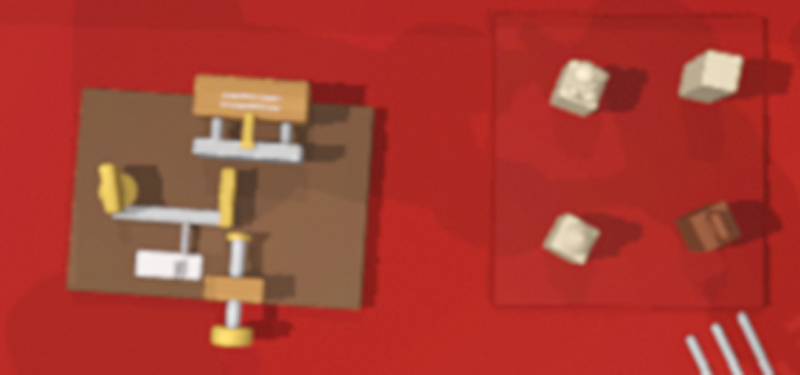

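View pics/scene0x.png

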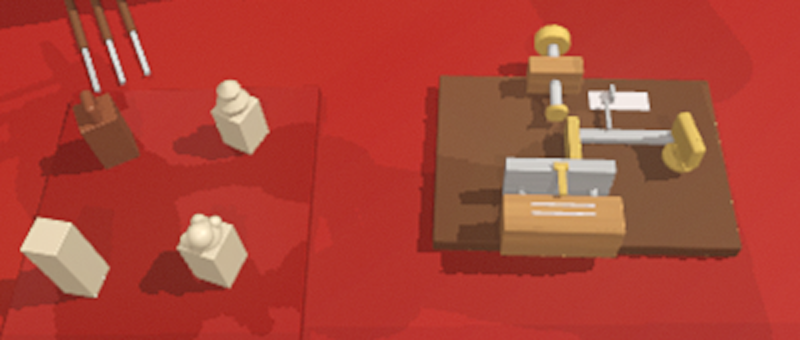

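The top view shows the bed at left and the tray at right. The lion is at crop (580,85), the gourd at (572,237), the arch at (710,226) and the blank at (712,76). The wing is at (113,188), the pointer bar at (185,237) and the mark blade on its white plate at (180,267). In the scene view the blank is at (65,255). Next I'll fit the bed pose and check the yaws.

```bash
cat >> h.py <<'E'
def plan(p,yaw):
    "shift (units) in tool axes and roll units from the present pose to TCP p with tool x at yaw (deg)"
    t,M,s=tcp(); d=M.T@(np.array(p)-t)/.3; y=np.degrees(np.arctan2(M[1,0],M[0,0]))
    # tool z down: turn about tool z by +a lowers world yaw by a
    print('from',t,'yaw',round(y,2),'-> shift',d,'roll',round(((y-yaw+180)%360-180)/30,3),'rows>=',np.ceil(max(np.linalg.norm(d)*300/41.7,abs((y-yaw+180)%360-180)/7.16)))
E
python3 - <<'E'
from h import *
cr=np.array([[82,88],[373,107],[360,308],[68,290]])/2.5+130
P=np.array([onz('top',c,.018) for c in cr]); print(P)
for a,b in [(0,1),(3,2),(3,0),(2,1)]:
    d=P[b]-P[a]; print(np.linalg.norm(d),np.degrees(np.arctan2(d[1],d[0])))
# blank, top square outline from mask
for c in ['scene','top']:
    env.camera(c)
    o=env.outline_of(c,'blank')[0]; print(o['bbox'],o['confidence'])
plan([0.50,-0.25,0.22],0)
E
```

```text
[[ 0.6345  0.2156  0.018 ]
 [ 0.61   -0.042   0.018 ]
 [ 0.4329 -0.0254  0.018 ]
 [ 0.456   0.2313  0.018 ]]
0.25878329963485924 -95.45207774299935
0.25777134468189866 -95.15065879546371
0.1791869948934945 -5.036816215436357
0.1778264489707223 -5.3608444054783595
[71.5, 246.4, 41.8, 40.0] 0.72
[400.3, 150.5, 24.7, 18.0] 0.77
from [ 0.2398 -0.5772  0.1761] yaw 22.56 -> shift [ 1.2194 -0.6743 -0.1463] roll 0.752 rows>= 11.0
```

>>> carry_out([
  [[1.0,-0.67,-0.28,0.75],[1.0,-0.67,-0.28,0.75],[1.0,-0.67,-0.28,0.75],[1.0,-0.67,-0.28,0.75],[1.0,-0.67,-0.28,0.75],[1.0,-0.67,-0.28,0.75],[1.0,-0.67,-0.28,0.75],[1.0,-0.67,-0.28,0.75],[1.0,-0.67,-0.28,0.75],[1.0,-0.67,-0.28,0.75],[1.0,-0.67,-0.28,0.75],[1.0,-0.67,-0.28,0.75]],
], fingers=0.5)

```text
time: 2.7
tool_pos: [0.4396, -0.2765, 0.26]
tcp_rot: [0.0, 1.0, 0.001, -0.0]
wrist_force: [-0.0, -0.1, -0.9]
grip_width: 0.501
finger_force: 0.0
```

Run:
```python
from h import *
im=env.camera('wrist'); cv2.imwrite('pics/w1.png',im); i=env.camera_info('wrist'); import pickle; pickle.dump(i,open('w1.pkl','wb'))
print(i['fx'],i['cx'],i['cy'],np.array(i['T']))
for n in ['blank','blank_mid','seal_lion','seal_gourd','seal_arch']:
    print(n,[(np.round(q['xy'],1).tolist(),round(q['confidence'],2)) for q in env.landmark_of('wrist',n)[:2]])
plan([0.5311+.115*.0915+.0,0.07+.115*.9958,0.17],-5)
```

```text
325.19226210127806 283.81295812667406 211.25535210182733 [[ 0.0004 -0.9591 -0.2832  0.5189]
 [-1.     -0.0005  0.0003 -0.2749]
 [-0.0005  0.2832 -0.9591  0.4686]
 [ 0.      0.      0.      1.    ]]
blank [([322.4, 45.6], 0.86)]
blank_mid [([326.1, 41.5], 0.72)]
seal_lion [([241.7, 51.6], 0.81)]
seal_gourd [([234.1, 138.9], 0.7)]
seal_arch [([320.4, 136.1], 0.89)]
from [ 0.4392 -0.2772  0.2599] yaw -0.02 -> shift [ 0.3408 -1.539   0.2999] roll 0.166 rows>= 12.0
```

View pics/w1.png

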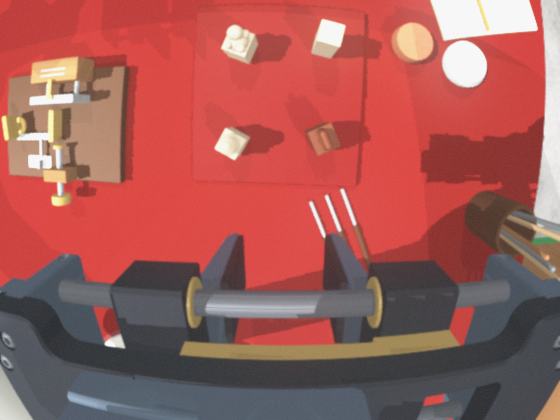

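>>> carry_out([
  [[-0.03,-1.0,0.1,0.17],[-0.03,-1.0,0.1,0.17],[-0.03,-1.0,0.1,0.17],[-0.03,-1.0,0.1,0.17],[-0.03,-1.0,0.1,0.17],[-0.03,-1.0,0.1,0.17],[-0.03,-1.0,0.1,0.17],[-0.03,-1.0,0.1,0.17]],
])

```text
time: 3.67
tool_pos: [0.4292, 0.0277, 0.2297]
tcp_rot: [-0.001, 0.999, -0.043, -0.0]
wrist_force: [0.2, -1.3, 0.3]
grip_width: 0.496
finger_force: 0.0
```

>>> carry_out([
  [[0.0,-0.4,0.37,0.0],[0.0,-0.4,0.37,0.0],[0.0,-0.4,0.37,0.0],[0.0,-0.4,0.37,0.0],[0.0,-0.4,0.37,0.0],[0.0,-0.4,0.37,0.0]],
])

```text
time: 4.17
tool_pos: [0.4401, 0.1435, 0.1179]
tcp_rot: [0.0, 0.999, -0.043, -0.001]
wrist_force: [1.1, -0.2, 0.3]
grip_width: 0.504
finger_force: 0.0
```

Run:
```python
from h import *
im=env.camera('wrist'); i=env.camera_info('wrist'); import pickle; pickle.dump(i,open('w2.pkl','wb')); cv2.imwrite('pics/w2.png',im)
for n in ['pointer','mark_tip','knob_grip','side_stop','jaw','clamp_pad','seat']:
    r=env.landmark_of('wrist',n)[:1]
    for q in r: print(n,np.round(q['xy'],1),round(q['confidence'],2))
print(env.read_state()['tool_pos'],env.read_state()['time'])
cv2.imwrite('pics/w2x.png',cv2.resize(im[0:230,130:430],(800,613)[:2],interpolation=cv2.INTER_CUBIC)[:600])
```

```text
pointer [297.7 154.1] 0.93
mark_tip [289.  163.2] 0.41
knob_grip [223.1  95.1] 0.71
side_stop [339.1  99.4] 0.68
clamp_pad [350.2 133.4] 0.97
seat [354.2  99.7] 0.91
[0.4414 0.1425 0.1197] 4.5667
```

View pics/w2x.png

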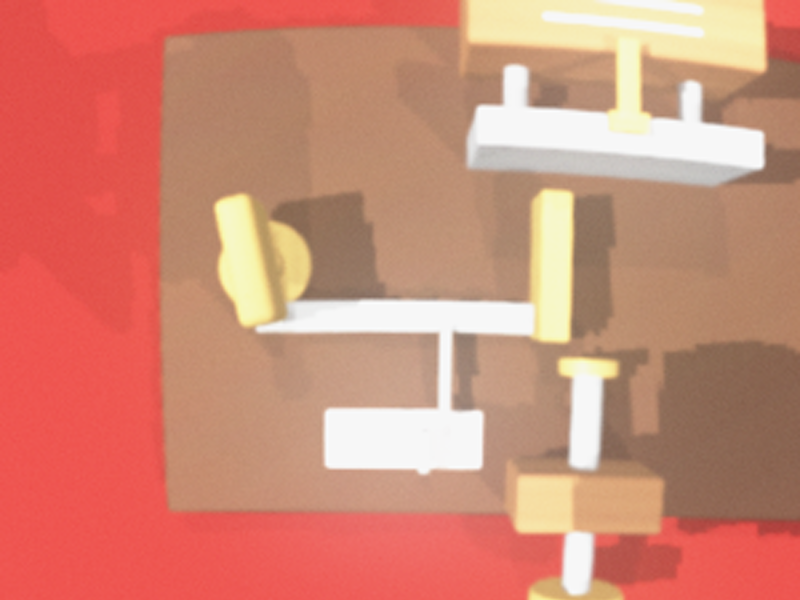

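The wing is turned a few degrees at crop (247,260), with the pointer tip at (446,408) and the washed-out mark blade near (427,450). I'll enhance that area and measure it.

Run:
```python
from h import *
import pickle
i=pickle.load(open('w2.pkl','rb')); im=cv2.imread('pics/w2.png')
c=im[120:185,245:320].astype(float)[:,:,0]; print(c.max())
c=np.clip((c-150)/(255-150),0,1)**3*255
cv2.imwrite('pics/w2b.png',cv2.resize(c.astype(np.uint8),(750,600)[:2],interpolation=cv2.INTER_CUBIC))
yb=np.radians(-5.25); B=np.array([[np.cos(yb),-np.sin(yb)],[np.sin(yb),np.cos(yb)]]); o=np.array([.5311,.07])
def tob(p): return B.T@(p[:2]-o)*1000
for n,uv,z in [('pointer',[297.5,153.6],.027),('mark',[289,163.2],.026),('knob',[223.1,95.1],.048),('stop',[339.1,99.4],.018),('clamp',[350.2,133.4],.036),('seat',[354.2,99.7],.018)]:
    print(n,onz('wrist',uv,z,i),tob(onz('wrist',uv,z,i)))
# board corners
for uv in [(164,38),(170,512)]:
    p=onz('wrist',[130+uv[0]/2.667,uv[1]/2.667],.018,i); print(p,tob(p))
# wing ends top face
w=[onz('wrist',[130+a/2.667,b/2.667],.060,i) for a,b in [(231,199),(260,322)]]; print([tob(p) for p in w]); d=tob(w[0])-tob(w[1]); print('wing rad',np.arctan2(d[1],d[0]),np.linalg.norm(d))
```

```text
247.0
pointer [0.4861 0.1282 0.027 ] [-50.1358  53.84  ]
mark [0.4776 0.1368 0.026 ] [-59.3549  61.633 ]
knob [0.5454 0.1877 0.048 ] [  3.5122 118.5576]
stop [0.5342 0.0843 0.018 ] [ 1.7932 14.5461]
clamp [0.5021 0.0794 0.036 ] [-29.7566   6.7499]
seat [0.5333 0.0697 0.018 ] [ 2.2067 -0.0969]
[0.6351 0.2176 0.018 ] [ 90.0886 156.5224]
[0.4571 0.2341 0.018 ] [-88.7472 156.6481]
[array([ 20.151 , 121.7447]), array([-18.8434, 112.8621])]
wing rad 0.22397025713267024 39.99330622718934
```

View pics/w2b.png

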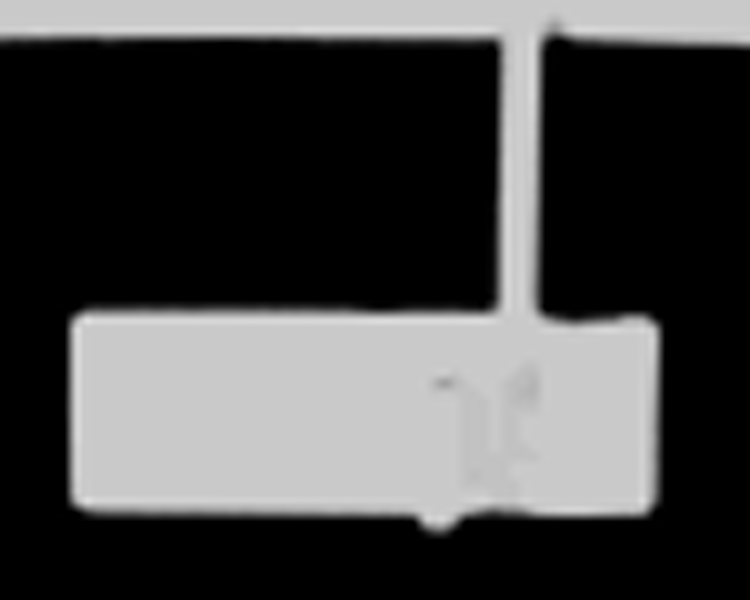

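Run:
```python
from h import *
plan([.5423,.186,.10],7.5); plan([.5423,.186,.033],7.5)
```

```text
from [0.4414 0.1425 0.1197] yaw -5.1 -> shift [ 0.3221 -0.1742  0.0662] roll -0.42 rows>= 3.0
from [0.4414 0.1425 0.1197] yaw -5.1 -> shift [ 0.3218 -0.1741  0.2896] roll -0.42 rows>= 4.0
```

>>> carry_out([
  [[0.322,-0.174,0.07,-0.42],[0.322,-0.174,0.07,-0.42],[0.322,-0.174,0.07,-0.42],[0.322,-0.174,0.07,-0.42],[0.322,-0.174,0.19,-0.42],[0.322,-0.174,0.29,-0.42],[0.322,-0.174,0.29,-0.42]],
])

```text
time: 5.15
tool_pos: [0.5386, 0.1855, 0.0279]
tcp_rot: [0.001, 0.998, 0.066, -0.003]
wrist_force: [-2.1, 0.2, -1.8]
grip_width: 0.499
finger_force: 0.0
```

>>> carry_out([
  [[0,0,0,0],[0,0,0,0],[0,0,0,0],[0,0,0,0],[0,0,0,0],[0,0,0,0]],
], fingers=0.0)

```text
time: 5.65
tool_pos: [0.5422, 0.1867, 0.0329]
tcp_rot: [-0.0, 0.998, 0.066, 0.001]
wrist_force: [0.2, 1.7, -0.7]
grip_width: 0.092
finger_force: 0.0
```

Run:
```python
from h import *
s=env.read_state(); print(s['grip_width'],s['finger_force'],s['wrist_force'],s['moment'])
a=env.camera('scene');b=env.camera('wrist')
m=np.zeros((600,800,3),np.uint8); m[:300,:400]=cv2.resize(a[170:260,340:460],(400,300),interpolation=2); m[:300,400:]=cv2.resize(env.camera('top')[160:250,140:260],(400,300),interpolation=2); m[300:,:400]=cv2.resize(b,(400,300)); m[300:,400:]=cv2.resize(b[150:330,160:400],(400,300),interpolation=2)
cv2.imwrite('pics/g1.png',m)
```

```text
0.09228767915595573 0.0 [ 0.2028  1.6525 -0.6617] [0.0516 0.0239 0.0125]
```

View pics/g1.png

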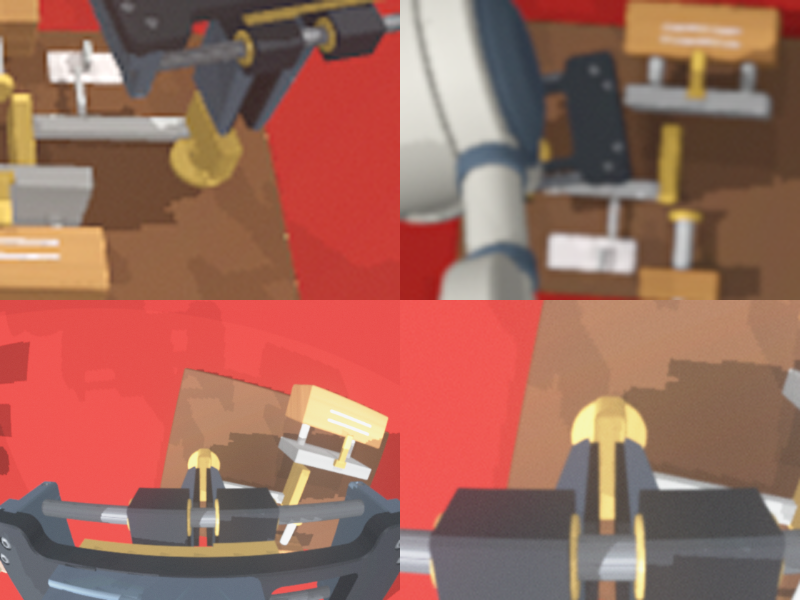

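The wing sits centred and aligned between the fingers in the wrist view. Closing may not be complete, so I'll hold a few more rows.

>>> carry_out([
  [[0,0,0,0],[0,0,0,0],[0,0,0,0],[0,0,0,0]],
])

```text
time: 6.13
tool_pos: [0.5417, 0.1866, 0.032]
tcp_rot: [-0.0, 0.998, 0.066, -0.0]
wrist_force: [0.8, -0.2, 0.0]
grip_width: 0.003
finger_force: 0.0
```

Run:
```python
from h import *
i=env.camera_info('scene'); T=np.array(i['T'])
def pr(p):
    q=T[:3,:3].T@(np.array(p)-T[:3,3]); return np.array([i['fx']*q[0]/q[2]+i['cx'],i['fy']*q[1]/q[2]+i['cy']])
t,M,s=tcp(); print(t,'tcp px',pr(t),'grasp',pr(t-.019*M[:,2]))
print('expected knob 48/60',pr([.5423,.186,.048]),pr([.5423,.186,.060]))
for uv in [(401.5,201.5)]: print(onz('scene',uv,.06))
a=env.camera('scene');b=env.camera('wrist')
m=np.hstack([cv2.resize(a[160:250,350:450],(400,360),interpolation=2),cv2.resize(b[150:330,180:380],(400,360),interpolation=2)])
cv2.imwrite('pics/g2.png',m)
for c in ['scene','wrist']: print(c,[(np.round(q['xy'],1).tolist(),round(q['confidence'],2)) for q in env.landmark_of(c,'knob_grip')[:2]])
```

```text
[0.5417 0.1866 0.032 ] tcp px [401.6121 213.7198] grasp [404.3735 207.7146]
expected knob 48/60 [403.6643 209.0004] [405.4593 205.0915]
[0.5344 0.1811 0.06  ]
scene [([403.1, 207.4], 0.57)]
wrist [([283.3, 244.6], 0.93)]
```

View pics/g2.png

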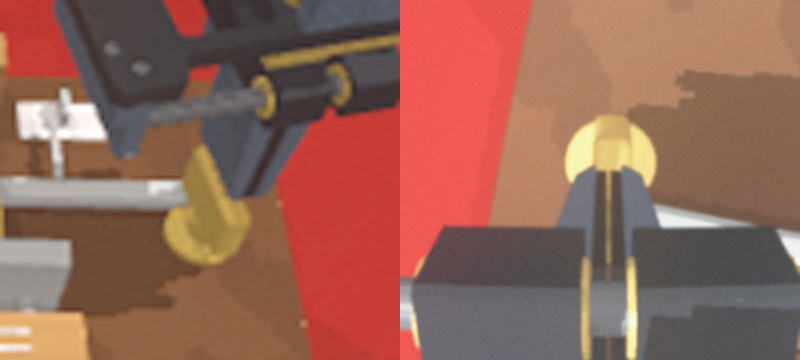

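Run:
```python
from h import *
import pickle
i2=pickle.load(open('w2.pkl','rb'))
for uv in ([286,207.5],[286,214]):
  for u2 in ([216.6,73.9],[216.6,75]):
    print(tri([ray('wrist',uv),ray('wrist',u2,i2)]))
# scene view of same end at start: scene0x (684..,) lower end of top face
b=env.camera('wrist'); 
hsv=cv2.cvtColor(b,cv2.COLOR_BGR2HSV)
for r in range(200,262,4): print(r,[tuple(int(v) for v in b[r,c]) for c in range(272,300,3)])
```

```text
(array([0.5656, 0.1914, 0.0453]), [np.float64(0.8), np.float64(0.8)])
(array([0.565 , 0.1916, 0.0437]), [np.float64(1.1), np.float64(1.1)])
(array([0.5641, 0.1906, 0.053 ]), [np.float64(0.1), np.float64(0.1)])
(array([0.5635, 0.1907, 0.0514]), [np.float64(0.4), np.float64(0.4)])
200 [(100, 129, 177), (100, 129, 176), (101, 130, 176), (96, 126, 173), (98, 128, 174), (106, 137, 185), (106, 138, 185), (105, 137, 187), (106, 137, 185), (103, 133, 182)]
204 [(102, 129, 176), (97, 124, 171), (100, 128, 173), (97, 125, 171), (99, 128, 173), (103, 134, 183), (104, 134, 182), (103, 134, 179), (90, 116, 153), (82, 107, 142)]
208 [(98, 127, 172), (101, 128, 175), (106, 152, 196), (112, 171, 211), (110, 171, 211), (107, 166, 204), (104, 157, 198), (90, 124, 160), (83, 107, 142), (83, 108, 142)]
212 [(110, 162, 205), (142, 224, 244), (131, 214, 238), (120, 188, 223), (112, 180, 215), (108, 173, 210), (106, 169, 205), (106, 165, 201), (107, 166, 203), (84, 115, 148)]
216 [(174, 245, 247), (176, 245, 247), (132, 214, 238), (110, 176, 213), (107, 172, 209), (110, 174, 210), (111, 174, 210), (105, 16
[... 1188 characters left out ...]
, (129, 120, 119), (127, 117, 113), (127, 120, 116)]
248 [(126, 117, 118), (127, 117, 117), (78, 80, 92), (71, 77, 92), (99, 142, 169), (71, 78, 90), (86, 89, 96), (131, 120, 119), (124, 116, 115), (126, 115, 113)]
252 [(126, 116, 116), (127, 117, 117), (76, 80, 92), (68, 75, 87), (88, 118, 139), (70, 76, 88), (81, 84, 93), (128, 117, 115), (128, 118, 116), (128, 117, 114)]
256 [(128, 116, 117), (124, 115, 113), (73, 77, 89), (70, 76, 90), (88, 122, 142), (71, 77, 90), (79, 83, 90), (126, 118, 115), (127, 115, 112), (125, 115, 113)]
260 [(127, 116, 114), (124, 115, 111), (73, 79, 90), (68, 76, 87), (92, 125, 148), (70, 78, 88), (74, 80, 88), (124, 113, 110), (127, 115, 111), (126, 115, 112)]
```

>>> carry_out([
  [[0,0,0,-0.2],[0,0,0,-0.4],[0,0,0,-0.4],[0,0,0,-0.4]],
])

```text
time: 6.72
tool_pos: [0.5418, 0.1866, 0.0321]
tcp_rot: [-0.0, 0.986, 0.168, 0.0]
wrist_force: [0.2, 0.6, -0.1]
grip_width: 0.007
finger_force: 0.0
```

Run:
```python
from h import *
t,M,s=tcp(); print(t,s['grip_width'],s['finger_force'],s['wrist_force'],s['moment'])
a=env.camera('scene');b=env.camera('wrist')
cv2.imwrite('pics/g3w.png',b)
m=np.hstack([cv2.resize(a[160:250,350:450],(400,360),interpolation=2),cv2.resize(b[150:330,180:380],(400,360),interpolation=2)])
cv2.imwrite('pics/g3.png',m)
for c in ['scene','wrist']:
  for n in ['knob_grip','pointer']: print(c,n,[(np.round(q['xy'],1).tolist(),round(q['confidence'],2)) for q in env.landmark_of(c,n)[:2]])
```

```text
[0.5418 0.1866 0.0321] 0.007441986532981277 0.0 [ 0.1919  0.6263 -0.0664] [0.0182 0.0327 0.0165]
scene knob_grip [([404.1, 205.6], 0.5)]
scene pointer [([365.6, 188.3], 0.63)]
wrist knob_grip [([285.2, 243.1], 0.95)]
wrist pointer []
```

View pics/g3.png

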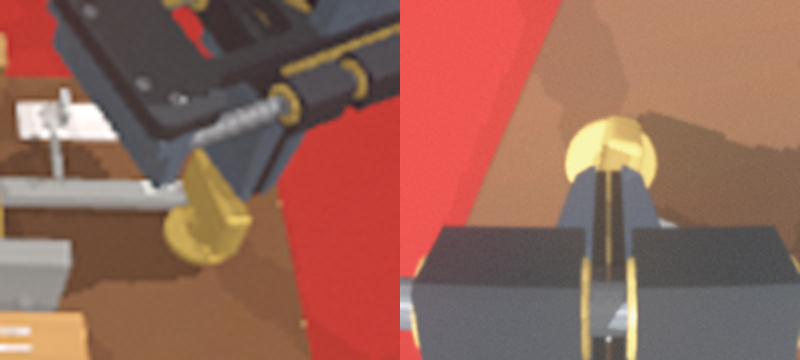

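Run:
```python
from h import *
t,M,s=tcp()
for u in ([413.75,209.25],[412,209]):
  for w in ([275,234],[284,235]): 
    p,r=tri([ray('scene',u),ray('wrist',w)]); print(p,r,'in tool mm',M.T@(p-t)*1000)
```

```text
[0.5515 0.198  0.0598] [np.float64(0.1), np.float64(0.1)] in tool mm [ 12.9944  -7.4488 -27.6715]
[0.5562 0.194  0.0682] [np.float64(0.7), np.float64(0.7)] in tool mm [ 16.1491  -2.171  -36.0475]
[0.5492 0.1972 0.0558] [np.float64(0.8), np.float64(0.8)] in tool mm [ 10.552   -7.4556 -23.7042]
[0.554  0.1932 0.0644] [np.float64(0.1), np.float64(0.1)] in tool mm [ 13.7974  -2.0682 -32.2873]
```

>>> carry_out([
  [[0,0,-0.13,0],[0,0,-0.26,0],[0,0,-0.26,0.4],[0,0,-0.26,0.4]],
], fingers=0.3)

```text
time: 7.35
tool_pos: [0.5433, 0.187, 0.1126]
tcp_rot: [-0.0, 0.998, 0.063, 0.002]
wrist_force: [-0.0, -0.8, -0.6]
grip_width: 0.267
finger_force: 0.0
```

Run:
```python
from h import *
import pickle
t,M,s=tcp(); print(t,s['grip_width'])
a=env.camera('scene');T=np.array(env.camera_info('scene')['T']);i=env.camera_info('scene')
def pr(p):
    q=T[:3,:3].T@(np.array(p)-T[:3,3]); return (int(i['fx']*q[0]/q[2]+i['cx']),int(i['fy']*q[1]/q[2]+i['cy']))
b=env.camera('wrist')
def mk(p): 
    u=pr(p); return (int((u[0]-350)*4),int((u[1]-130)*4))
sc=cv2.resize(a[130:250,350:450],(400,480),interpolation=2)
w=.015
for y in (-1,1):
  for h,c in ((0,(255,0,255)),(.019,(0,255,0)),(.04,(255,255,0))):
    cv2.circle(sc,mk(t+M@[0,y*.0137,-h]),3,c,-1)
m=np.hstack([sc,cv2.resize(b[130:330,200:367],(400,480),interpolation=2)])
cv2.imwrite('pics/g4.png',m)
```

```text
[0.5433 0.187  0.1126] 0.2673300866990469
```

View pics/g4.png

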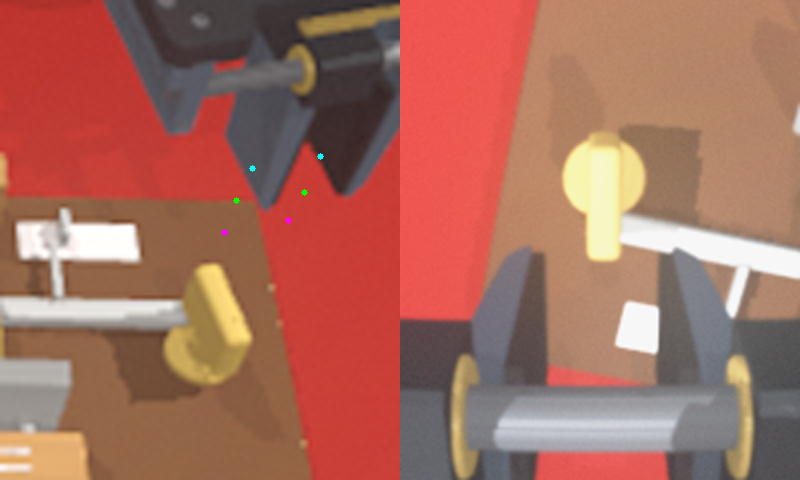

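Run:
```python
from h import *
t,M,s=tcp()
for u,w in (([435.75,178.25],[254.2,233.3]),([416.75,181.75],[316.7,233.3])):
    p,r=tri([ray('scene',u),ray('wrist',w)]); print(p,r,'in tool mm',M.T@(p-t)*1000)
print(M.T@(np.array(env.camera_info('wrist')['T'])[:3,3]-t)*1000)
```

```text
[0.5544 0.2072 0.1461] [np.float64(0.7), np.float64(0.7)] in tool mm [ 15.0326 -18.7572 -35.5139]
[0.5621 0.1735 0.1521] [np.float64(0.5), np.float64(0.5)] in tool mm [ 18.3855  15.6733 -41.4635]
[  79.8108   -2.0907 -208.8166]
```

The fingertips triangulate about 38 mm above the reported TCP, with residuals under 1 mm, which explains why the fingers closed above the wing. From here I'll use that measured offset, aiming for the tips at about z = 0.036.

>>> carry_out([
  [[0,0,0.13,0],[0,0,0.26,0],[0,0,0.32,0],[0,0,0.36,0],[0,0,0.38,0],[0,0,0.38,0]],
], fingers=0.4)

```text
time: 7.95
tool_pos: [0.5407, 0.1863, -0.0053]
tcp_rot: [0.0, 0.998, 0.067, -0.001]
wrist_force: [-0.7, 0.1, 0.3]
grip_width: 0.403
finger_force: 0.0
```

>>> carry_out([
  [[0,0,0,0],[0,0,0,0],[0,0,0,0],[0,0,0,0],[0,0,0,0],[0,0,0,0],[0,0,0,0]],
], fingers=0.0)

```text
time: 8.53
tool_pos: [0.5425, 0.1859, -0.003]
tcp_rot: [0.0, 0.998, 0.066, 0.001]
wrist_force: [1.3, -8.2, 5.3]
grip_width: 0.128
finger_force: 30.0
```

>>> carry_out([
  [[0,0,0,-0.15],[0,0,0,-0.3],[0,0,0,-0.45],[0,0,0,-0.6],[0,0,0,-0.75],[0,0,0,-0.9],[0,0,0,-1.0],[0,0,0,-1.0]],
])

```text
time: 9.2
tool_pos: [0.5425, 0.1859, -0.003]
tcp_rot: [0.001, 0.946, 0.324, 0.001]
wrist_force: [0.0, -9.2, 5.9]
grip_width: 0.13
finger_force: 30.0
```

Run:
```python
from h import *
t,M,s=tcp(); print(t,s['grip_width'],s['finger_force'],s['wrist_force'],s['moment'],np.degrees(np.arctan2(M[1,0],M[0,0])))
a=env.camera('scene'); cv2.imwrite('pics/s5.png',a)
for n in ['pointer','mark_tip']: print(n,[(np.round(q['xy'],1).tolist(),round(q['confidence'],2)) for q in env.landmark_of('scene',n)[:2]])
# rows of grey values round the blade/pointer, now and at start
for f in ('scene0','s5'):
    g=cv2.imread(f'pics/{f}.png'); print(f)
    for r in range(178,200,2): print(r,[int(v) for v in g[r,352:392,0]])
```

```text
[ 0.5425  0.1859 -0.003 ] 0.12997868167091484 29.99660164117813 [ 0.0472 -9.1696  5.8536] [-1.5697 -0.2099  0.0152] 37.800541713316946
pointer [([117.7, 218.5], 0.66)]
mark_tip []
scene0
178 [48, 51, 46, 48, 49, 47, 47, 47, 49, 49, 52, 52, 49, 52, 49, 51, 51, 50, 48, 51, 52, 51, 51, 50, 51, 50, 50, 50, 50, 46, 48, 50, 52, 49, 52, 50, 50, 49, 48, 47]
180 [63, 60, 62, 61, 61, 61, 61, 62, 60, 61, 61, 59, 59, 62, 60, 56, 60, 60, 60, 57, 61, 60, 59, 58, 60, 60, 59, 58, 60, 58, 57, 58, 60, 58, 58, 58, 57, 59, 56, 56]
182 [59, 59, 62, 59, 60, 61, 60, 58, 61, 60, 59, 58, 59, 158, 157, 91, 58, 58, 59, 60, 60, 61, 59, 59, 62, 59, 59, 61, 59, 61, 60, 57, 59, 59, 59, 58, 59, 60, 60, 57]
184 [60, 59, 54, 53, 54, 51, 52, 50, 52, 54, 53, 49, 68, 164, 198, 151, 49, 51, 55, 55, 54, 56, 56, 54, 57, 57, 57, 58, 60, 58, 58, 56, 59, 59, 59, 60, 58, 56, 59, 60]
186 [59, 51, 193, 221, 218, 217, 218, 220, 196, 173, 167, 161, 134, 142, 191, 209, 211, 213, 212, 213, 212, 212, 212, 212, 213, 211, 210, 211, 210, 210, 214, 165, 50, 57, 59, 59, 59, 59, 60, 59]
188 [59, 49, 182, 227, 233, 231, 232, 203, 169, 173, 
[... 2242 characters left out ...]
4, 66, 67, 66, 66]
192 [53, 39, 85, 148, 166, 163, 162, 178, 191, 200, 184, 129, 86, 84, 68, 54, 51, 52, 52, 54, 62, 67, 74, 111, 115, 108, 86, 62, 67, 68, 68, 64, 68, 67, 66, 66, 66, 65, 66, 68]
194 [41, 40, 47, 102, 126, 128, 130, 141, 150, 148, 158, 150, 110, 89, 94, 90, 78, 64, 52, 52, 51, 52, 58, 67, 80, 80, 70, 67, 65, 68, 65, 68, 66, 66, 66, 68, 65, 67, 66, 65]
196 [49, 45, 45, 45, 45, 46, 47, 47, 43, 44, 44, 48, 79, 90, 91, 90, 93, 96, 88, 70, 53, 51, 53, 52, 55, 60, 67, 69, 66, 66, 68, 68, 66, 65, 67, 68, 66, 67, 67, 67]
198 [53, 48, 47, 46, 48, 48, 48, 48, 50, 49, 42, 77, 92, 94, 89, 86, 82, 84, 91, 94, 90, 79, 64, 53, 50, 51, 54, 59, 64, 69, 67, 66, 65, 67, 66, 68, 66, 66, 66, 66]
```

```bash
cat >> h.py <<'E'
yb=np.radians(-5.25); B=np.array([[np.cos(yb),-np.sin(yb)],[np.sin(yb),np.cos(yb)]]); o=np.array([.5311,.07])
def tob(p): return B.T@(p[:2]-o)*1000
E
python3 - <<'E'
from h import *
import pickle
i2=pickle.load(open('w2.pkl','rb'))
print('pointer scene',[tob(onz('scene',[363.6,r],.0285)) for r in (193,195,197,198)])
print('blade back top scene',[tob(onz('scene',[365.9,182],z)) for z in (.020,.025,.030)])
print('pointer wrist',tob(onz('wrist',[296.8,154],.0285,i2)),tob(onz('wrist',[297.1,140],.0285,i2)))
print('blade back w',[tob(onz('wrist',[288.8,176],z,i2)) for z in (.02,.025,.030)], 'tip',[tob(onz('wrist',[289.4,161.4],z,i2)) for z in (.02,.025,.030)])
b=cv2.imread('pics/w2.png')
for r in range(140,182,2): print(r,[int(v) for v in b[r,280:305,0]])
E
```

```text
pointer scene [array([-47.0859,  54.9458]), array([-42.4939,  54.5125]), array([-37.9347,  54.0822]), array([-35.6672,  53.8683])]
blade back top scene [array([-79.6989,  63.8614]), array([-75.7753,  62.6048]), array([-71.8517,  61.3483])]
pointer wrist [-50.3487  54.5456] [-37.3521  54.4055]
blade back w [array([-72.627 ,  61.6329]), array([-71.7218,  61.7148]), array([-70.8166,  61.7966])] tip [array([-58.4609,  61.1647]), array([-57.7859,  61.2542]), array([-57.1109,  61.3436])]
140 [140, 143, 139, 139, 142, 139, 145, 141, 135, 134, 136, 135, 135, 137, 194, 245, 247, 247, 241, 184, 139, 128, 120, 118, 117]
142 [142, 141, 141, 139, 142, 142, 142, 141, 138, 137, 138, 135, 135, 143, 203, 246, 247, 247, 240, 180, 141, 135, 122, 119, 120]
144 [140, 140, 141, 143, 143, 141, 142, 140, 140, 137, 132, 135, 134, 142, 203, 246, 247, 247, 238, 174, 139, 139, 123, 121, 119]
146 [140, 138, 142, 141, 138, 142, 144, 138, 140, 135, 136, 136, 136, 143, 205, 246, 247, 247, 237, 177, 142, 134, 123, 120, 122]
148 [142, 143, 142, 141, 143, 141, 141, 140, 140, 139, 135, 135, 138, 143, 205, 246, 247, 247
[... 1416 characters left out ...]
 246, 247, 247, 247, 247, 247, 247, 247, 247, 247]
172 [247, 247, 247, 247, 247, 247, 247, 247, 247, 247, 247, 246, 246, 246, 246, 246, 246, 247, 247, 247, 247, 247, 247, 247, 247]
174 [247, 247, 247, 247, 247, 247, 247, 247, 247, 247, 247, 247, 247, 247, 245, 245, 245, 247, 247, 247, 247, 247, 247, 247, 247]
176 [157, 160, 158, 160, 160, 160, 200, 242, 246, 246, 234, 187, 162, 155, 160, 163, 168, 167, 171, 171, 173, 175, 176, 177, 172]
178 [140, 139, 139, 137, 137, 140, 141, 151, 159, 158, 147, 142, 137, 135, 135, 134, 136, 134, 135, 137, 138, 135, 134, 131, 134]
180 [137, 137, 138, 137, 140, 135, 135, 136, 132, 135, 134, 135, 135, 136, 134, 132, 135, 134, 135, 134, 136, 135, 134, 131, 132]
```

>>> carry_out([
  [[0,0,0,-0.15],[0,0,0,-0.3],[0,0,0,-0.34],[0,0,0,-0.34],[0,0,0,-0.34]],
])

```text
time: 9.77
tool_pos: [0.5426, 0.1859, -0.003]
tcp_rot: [0.001, 0.914, 0.405, 0.001]
wrist_force: [0.4, -8.4, 5.4]
grip_width: 0.129
finger_force: 30.0
```

>>> carry_out([
  [[0,0,0,0],[0,0,0,0],[0,0,0,0],[0,0,-0.13,0],[0,0,-0.26,0],[0,0,-0.39,0]],
], fingers=0.5)

```text
time: 10.27
tool_pos: [0.541, 0.1866, 0.1143]
tcp_rot: [-0.0, 0.914, 0.405, -0.001]
wrist_force: [0.3, 0.3, -0.7]
grip_width: 0.495
finger_force: 0.0
```

Run:
```python
from h import *
plan([.4414,.1425,.1197],-5.1)
```

```text
from [0.541  0.1866 0.1143] yaw 47.78 -> shift [-0.3318 -0.147  -0.0176] roll 1.763 rows>= 8.0
```

>>> carry_out([
  [[-0.332,-0.147,-0.018,0.9],[-0.332,-0.147,-0.018,0.9],[-0.332,-0.147,-0.018,0.9],[-0.332,-0.147,-0.018,0.9]],
])

```text
time: 10.6
tool_pos: [0.4367, 0.141, 0.1188]
tcp_rot: [0.0, 0.984, 0.177, -0.002]
wrist_force: [1.4, -0.3, -0.7]
grip_width: 0.503
finger_force: 0.0
```

>>> carry_out([
  [[0,0,0,0.86],[0,0,0,0.86],[0,0,0,0.86],[0,0,0,0.86],[0,0,0,0.86]],
])

```text
time: 11.02
tool_pos: [0.4421, 0.1426, 0.1186]
tcp_rot: [-0.0, 0.999, -0.046, 0.0]
wrist_force: [-0.4, 0.2, 0.8]
grip_width: 0.496
finger_force: 0.0
```

Run:
```python
from h import *
b=env.camera('wrist'); i=env.camera_info('wrist'); cv2.imwrite('pics/w6.png',b)
t,M,s=tcp(); print(t,np.degrees(np.arctan2(M[1,0],M[0,0])),s['time'])
print([(np.round(q['xy'],1).tolist(),round(q['confidence'],2)) for q in env.landmark_of('wrist','pointer')[:1]],[(np.round(q['xy'],1).tolist(),round(q['confidence'],2)) for q in env.landmark_of('wrist','mark_tip')[:1]])
for r in list(range(140,156,3))+[160,163,166,170,174,175,176,177,178,179]: print(r,[int(v) for v in b[r,276:308,0]])
a=env.camera('scene'); cv2.imwrite('pics/s6.png',a)
for r in range(180,200,2): print(r,[int(v) for v in a[r,352:380,0]])
```

```text
[0.4421 0.1426 0.1186] -4.948542057588049 11.0667
[([221.8, 101.1], 0.73)] [([345.3, 103.3], 0.55)]
140 [139, 141, 141, 138, 138, 137, 138, 138, 141, 196, 245, 247, 247, 235, 173, 141, 129, 122, 123, 119, 121, 123, 124, 126, 135, 137, 137, 138, 139, 137, 137, 136]
143 [144, 140, 141, 141, 137, 138, 140, 137, 144, 197, 245, 247, 247, 234, 174, 140, 130, 125, 124, 123, 125, 124, 126, 125, 136, 139, 137, 139, 137, 137, 137, 137]
146 [143, 141, 139, 139, 138, 141, 140, 140, 143, 198, 245, 247, 247, 235, 176, 146, 136, 129, 127, 124, 125, 125, 127, 123, 130, 137, 138, 136, 139, 139, 139, 137]
149 [144, 142, 141, 138, 140, 141, 140, 139, 144, 200, 245, 247, 247, 235, 174, 145, 142, 133, 130, 126, 128, 128, 136, 140, 139, 143, 139, 141, 137, 137, 138, 138]
152 [146, 148, 145, 144, 141, 142, 141, 142, 148, 202, 245, 247, 247, 236, 176, 143, 138, 133, 127, 126, 127, 127, 138, 141, 139, 144, 141, 139, 139, 139, 136, 137]
155 [177, 175, 177, 174, 171, 169, 168, 166, 176, 216, 246, 247, 247, 240, 197, 156, 151, 147, 147, 150, 154, 158, 166, 168, 167, 166, 161, 160, 158, 152, 153, 154]
160 [247, 
[... 2251 characters left out ...]
, 247, 247, 247, 246, 247, 247]
190 [61, 55, 143, 218, 234, 231, 236, 246, 225, 194, 196, 195, 174, 137, 173, 215, 229, 241, 246, 246, 246, 246, 246, 246, 246, 246, 246, 246]
192 [63, 57, 121, 216, 237, 233, 232, 243, 239, 232, 233, 234, 227, 210, 190, 205, 226, 243, 247, 247, 247, 247, 247, 246, 247, 246, 247, 247]
194 [63, 61, 76, 153, 188, 193, 191, 201, 207, 207, 207, 207, 202, 186, 174, 206, 210, 198, 208, 216, 215, 215, 215, 214, 214, 215, 215, 214]
196 [70, 65, 65, 64, 67, 67, 67, 66, 65, 58, 54, 58, 63, 59, 122, 204, 194, 112, 57, 63, 65, 62, 64, 63, 62, 65, 64, 63]
198 [87, 73, 70, 70, 68, 70, 69, 70, 66, 58, 56, 56, 62, 61, 86, 199, 206, 136, 57, 68, 70, 70, 69, 70, 70, 68, 70, 68]
```

>>> carry_out([
  [[0.3,1.0,-0.07,-0.16],[0.3,1.0,-0.07,-0.16],[0.3,1.0,-0.07,-0.16],[0.3,1.0,-0.07,-0.16],[0.3,1.0,-0.07,-0.16],[0.3,1.0,-0.07,-0.16],[0.3,1.0,-0.07,-0.16],[0.3,1.0,-0.07,-0.16]],
])

```text
time: 11.88
tool_pos: [0.5064, -0.1686, 0.1399]
tcp_rot: [0.001, 1.0, -0.002, 0.001]
wrist_force: [-0.7, 0.5, 0.3]
grip_width: 0.5
finger_force: 0.0
```

>>> carry_out([
  [[0.195,0.54,0,0],[0.195,0.54,0,0],[0.195,0.54,0,0],[0.195,0.54,0,0],[0.195,0.54,0,0],[0.195,0.54,0,0]],
])

```text
time: 12.38
tool_pos: [0.5636, -0.329, 0.1388]
tcp_rot: [0.0, 1.0, -0.002, 0.0]
wrist_force: [-0.1, 0.0, -0.8]
grip_width: 0.501
finger_force: 0.0
```

Run:
```python
from h import *
import pickle
t,M,s=tcp(); print(t,np.degrees(np.arctan2(M[1,0],M[0,0])),s['time'])
b=env.camera('wrist'); i=env.camera_info('wrist'); pickle.dump(i,open('w7.pkl','wb')); cv2.imwrite('pics/w7.png',b)
for n in ['blank','blank_mid','seal_lion','seal_arch','seal_gourd']:
    print(n,[(np.round(q['xy'],1).tolist(),round(q['confidence'],2)) for q in env.landmark_of('wrist',n)[:1]])
o7=env.outline_of('wrist','blank')[0]; m=o7['pixels']; print(o7['bbox'],m.sum(),o7['confidence'])
l,tp,w,h=[int(v) for v in o7['bbox']]; x0,y0=max(l-20,0),max(tp-20,0)
c=b[y0:y0+h+40,x0:x0+w+40]; k=600//max(c.shape[:2]); print(x0,y0,k,c.shape)
cv2.imwrite('pics/w7x.png',cv2.resize(c,None,fx=k,fy=k,interpolation=2))
w1=pickle.load(open('w1.pkl','rb'))
```

```text
[ 0.5636 -0.329   0.1388] -0.27496736160911994 12.3833
blank [([283.6, 137.2], 0.82)]
blank_mid []
seal_lion [([182.0, 144.0], 0.71)]
seal_arch [([281.9, 252.9], 0.59)]
seal_gourd []
[264.6, 122.2, 42.4, 41.5] 1268 0.65
244 102 7 (81, 82, 3)
```

View pics/w7x.png

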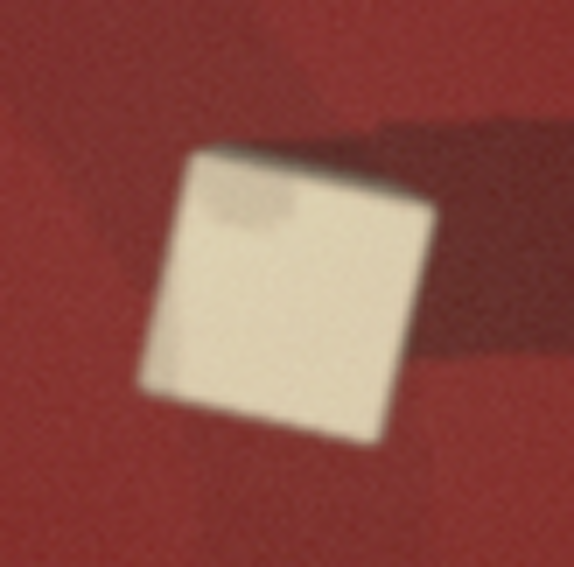

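The view from above shows the blank's top face with corners at crop (193,155), (437,208), (380,445) and (137,390).

Run:
```python
from h import *
import pickle
i=pickle.load(open('w7.pkl','rb')); w1=pickle.load(open('w1.pkl','rb'))
C=np.array([[193,155],[437,208],[380,445],[137,390]])/7+[244,102]
for z in (.088,.092,.096):
    P=np.array([onz('wrist',c,z,i) for c in C]); L=[np.linalg.norm(P[k]-P[k-1])*1000 for k in range(4)]
    print(z,P.mean(0),L,[round(np.degrees(np.arctan2(*(P[b]-P[a])[1::-1])),1) for a,b in ((3,0),(2,1),(1,0),(2,3))])
P=np.array([onz('wrist',c,.092,i) for c in C]).mean(0)
# height check against the first wrist view: mid of top
uv=C.mean(0); a=cv2.imread('pics/w1.png')
print(tri([ray('wrist',[283.6,137.2],i),ray('scene',[101.5,275.1]),ray('wrist',[322.4,45.6],w1),ray('top',[407.4,163])]))
for y in (12,-78): plan([P[0],P[1],.139],y)
```

```text
0.088 [ 0.6211 -0.326   0.088 ] [np.float64(27.731633324071932), np.float64(28.22526439363653), np.float64(28.086641214026436), np.float64(28.60982400765457)] [np.float64(-13.9), np.float64(-13.1), np.float64(77.5), np.float64(76.8)]
0.092 [ 0.6215 -0.326   0.092 ] [np.float64(27.30440735146621), np.float64(27.790433675528234), np.float64(27.653946086780902), np.float64(28.169068869112685)] [np.float64(-13.9), np.float64(-13.1), np.float64(77.5), np.float64(76.8)]
0.096 [ 0.6218 -0.326   0.096 ] [np.float64(26.877181378860705), np.float64(27.355602957419986), np.float64(27.221250959535276), np.float64(27.728313730570722)] [np.float64(-13.9), np.float64(-13.1), np.float64(77.5), np.float64(76.8)]
(array([ 0.6219, -0.3256,  0.0259]), [np.float64(1.8), np.float64(1.5), np.float64(2.1), np.float64(1.6)])
from [ 0.5632 -0.3254  0.1398] yaw -0.16 -> shift [0.1941 0.0014 0.0026] roll -0.405 rows>= 2.0
from [ 0.5632 -0.3254  0.1398] yaw -0.16 -> shift [0.1941 0.0014 0.0026] roll 2.595 rows>= 11.0
```

```bash
cat > meas.py <<'E'
from h import *
i=env.camera_info('wrist'); t,M,s=tcp(); b=env.camera('wrist'); m=(b[:,:,1]>140)&(b[:,:,0]>110)
n,lab,st,ce=cv2.connectedComponentsWithStats(m.astype(np.uint8))
k=min(range(1,n),key=lambda j:abs(ce[j][0]-286)+abs(ce[j][1]-142)+(1e3 if st[j][4]<300 else 0)); print(st[k],ce[k],t,s['joint_vel'][:2])
c=max(cv2.findContours((lab==k).astype(np.uint8),cv2.RETR_EXTERNAL,cv2.CHAIN_APPROX_NONE)[0],key=len)
P=np.array([onz('wrist',q[0],.092,i)[:2] for q in c],np.float32)*1000
r=cv2.minAreaRect(P); print(r)
a=((r[2]+45)%90)-45; plan([r[0][0]/1000-.005*np.cos(np.radians(a)),r[0][1]/1000-.005*np.sin(np.radians(a)),.006],a)
E
python3 meas.py
```

```text
[ 269  123   42   41 1227] [289.3708 143.2323] [ 0.5632 -0.3254  0.1398] [-0.0016  0.0016]
((622.794189453125, -327.7534484863281), (27.719329833984375, 27.68075942993164), 76.32601928710938)
from [ 0.5633 -0.3256  0.1398] yaw -0.17 -> shift [0.1821 0.0026 0.4461] roll 0.45 rows>= 4.0
```

>>> carry_out([
  [[0.182,0.003,0,0.45],[0.182,0.003,0,0.45],[0.182,0.003,0,0.45],[0.182,0.003,0.13,0.45],[0.182,0.003,0.26,0.45],[0.182,0.003,0.39,0.45],[0.182,0.003,0.446,0.45],[0.182,0.003,0.446,0.45],[0.182,0.003,0.446,0.45]],
])

```text
time: 13.53
tool_pos: [0.6173, -0.3272, 0.0057]
tcp_rot: [-0.0, 0.993, -0.119, -0.001]
wrist_force: [0.1, -0.8, 1.6]
grip_width: 0.503
finger_force: 0.0
```

>>> carry_out([
  [[0,0,0,0],[0,0,0,0],[0,0,0,0],[0,0,0,0],[0,0,0,0],[0,0,0,0]],
], fingers=0.1)

```text
time: 14.03
tool_pos: [0.6188, -0.3282, 0.0076]
tcp_rot: [0.001, 0.993, -0.12, 0.001]
wrist_force: [-0.6, 0.1, 8.9]
grip_width: 0.304
finger_force: 30.0
```

>>> carry_out([
  [[0,0,-0.1,0],[0,0,-0.2,0],[0,0,-0.3,0],[0,0,-0.38,0],[0,0,-0.38,0]],
], fingers=0.0)

```text
time: 14.45
tool_pos: [0.6204, -0.3292, 0.1262]
tcp_rot: [0.002, 0.993, -0.119, 0.004]
wrist_force: [1.5, -0.2, -1.2]
grip_width: 0.306
finger_force: 30.0
```

Run:
```python
from h import *
import pickle
i=pickle.load(open('w2.pkl','rb')); b2=cv2.imread('pics/w2.png'); b6=cv2.imread('pics/w6.png')
i6=dict(i); T=np.array(i['T']); t2=np.array([.4414,.1425,.1197]); t6=np.array([.4421,.1426,.1186])
Rz=R.from_euler('z',.15,degrees=True).as_matrix(); T6=T.copy(); T6[:3,:3]=Rz@T[:3,:3]; T6[:3,3]=t6+Rz@(T[:3,3]-t2); i6['T']=T6
def edges(b,ii,rows):
    for r in rows:
        m=np.where(b[r,300:370,0]<0.62*b[r,300:370,2])[0]  # brass: low blue vs red, bright
        m=np.array([c for c in range(300,370) if b[r,c,1]>150 and b[r,c,0]<.75*b[r,c,1]])
        if len(m): print(r,m.min(),m.max(),tob(onz('wrist',[m.max()+.5,r],.043,ii)),tob(onz('wrist',[m.min()-.5,r],.043,ii)))
edges(b2,i,range(74,130,8)); print(); edges(b6,i6,range(74,130,8))
t,M,s=tcp(); print(s['grip_width'],s['finger_force'],s['wrist_force'],t)
```

```text
74 330 344 [23.2092 14.1964] [22.547 27.395]
82 329 344 [16.0158 14.1478] [15.3545 28.2245]
90 329 344 [ 8.8626 14.0777] [ 8.2391 28.1649]
98 329 344 [ 1.7405 13.9862] [ 1.1542 28.0897]
106 328 344 [-5.3594 13.8731] [-5.9383 28.8751]
114 331 344 [-12.446   13.7385] [-12.903   26.1347]
122 331 343 [-19.5618  14.4756] [-19.9529  26.0082]

74 322 334 [23.3889 23.6594] [22.8796 34.9612]
82 320 334 [16.249  23.5951] [15.7022 36.6305]
90 320 334 [ 9.1486 23.5132] [ 8.6305 36.5586]
98 320 334 [ 2.0788 23.4137] [ 1.589  36.4745]
106 320 334 [-4.9693 23.2965] [-5.4312 36.3781]
114 320 334 [-12.0042  23.1616] [-12.4386  36.2693]
122 322 334 [-19.0347  23.0087] [-19.3941  34.4047]
0.3063330773446772 29.99973714351654 [ 1.456  -0.1567 -1.2072] [ 0.6204 -0.3292  0.1262]
```

Run:
```python
from h import *
plan([.5265,.0744,.105],-5.25)
```

```text
from [ 0.6204 -0.3292  0.1262] yaw -13.73 -> shift [-0.624  -1.2329  0.0619] roll -0.283 rows>= 10.0
```

>>> carry_out([
  [[-0.04,-0.08,0,-0.28],[-0.09,-0.18,0,-0.28],[-0.14,-0.28,0,-0.28],[-0.19,-0.38,0,-0.28],[-0.24,-0.48,0,-0.28],[-0.29,-0.58,0,-0.28],[-0.34,-0.68,0,-0.28],[-0.39,-0.78,0,-0.28],[-0.44,-0.87,0,-0.28],[-0.48,-0.94,0,-0.28],[-0.5,-0.99,0,-0.28],[-0.5,-0.99,0,-0.28]],
])

```text
time: 15.45
tool_pos: [0.5417, -0.0006, 0.1199]
tcp_rot: [-0.0, 0.999, -0.045, -0.0]
wrist_force: [0.2, 1.1, -1.3]
grip_width: 0.308
finger_force: 30.0
```

Run:
```python
from h import *
plan([.5265,.0744,.07],-5.25)
```

```text
from [ 0.5417 -0.0006  0.1199] yaw -5.2 -> shift [-0.0729 -0.2444  0.1666] roll 0.002 rows>= 3.0
```

>>> carry_out([
  [[-0.03,-0.1,0.03,0],[-0.06,-0.2,0.06,0],[-0.073,-0.244,0.1,0],[-0.073,-0.244,0.166,0],[-0.073,-0.244,0.166,0],[-0.073,-0.244,0.166,0],[-0.073,-0.244,0.166,0]],
])

```text
time: 16.03
tool_pos: [0.5283, 0.0708, 0.0707]
tcp_rot: [0.0, 0.999, -0.047, 0.0]
wrist_force: [-0.2, -0.1, -1.6]
grip_width: 0.304
finger_force: 30.0
```

```bash
cat > rel.py <<'E'
from h import *
import sys
i=env.camera_info('wrist'); t,M,s=tcp(); b=env.camera('wrist'); cv2.imwrite('pics/%s.png'%sys.argv[1],b); print(t,'yaw',np.degrees(np.arctan2(M[1,0],M[0,0])),s['wrist_force'],s['time'],s['grip_width'])
T=np.array(i['T'])
def pj(p):
    q=T[:3,:3].T@(np.array(p)-T[:3,3]); th=np.arctan2(np.hypot(q[0],q[1]),q[2]); f=i['fx']*th/np.hypot(q[0],q[1]); return np.array([q[0]*f+i['cx'],q[1]*f+i['cy']])
zt=t[2]+.086
print('expected blank top corners',[pj(t+M@[5+x,y,0]/np.array(1000.)*1 if 0 else np.r_[(t+M@(np.array([5+x,y,0])/1000))[:2],zt]).round(1).tolist() for x in(14,-14) for y in(-14,14)])
ys=np.r_[o+B@[0.0,.0225],.043]; print('expected stop face top',[pj(np.r_[o+B@[x/1000,.0225],.043]).round(1).tolist() for x in (25,0,-25)])
print('expected jaw top face',[pj(np.r_[o+B@[.035,y/1000],.066]).round(1).tolist() for y in (-40,0,40)])
E
python3 rel.py r1
python3 - <<'E'
import cv2
b=cv2.imread('pics/r1.png')
for r in range(110,250,10): print(r,' '.join('%d/%d/%d'%tuple(b[r,c]) for c in range(225,335,5)))
E
```

```text
[0.5283 0.0708 0.0707] yaw -5.372023995644494 [-0.2129 -0.0792 -1.5913] 16.0333 0.30443978444081
expected blank top corners [[255.4, 266.3], [322.0, 266.2], [257.7, 320.5], [318.9, 320.3]]
expected stop face top [[257.1, 187.9], [257.9, 219.8], [258.8, 249.9]]
expected jaw top face [[346.7, 180.7], [287.6, 180.5], [228.3, 180.9]]
110 155/216/246 159/220/246 156/217/246 157/218/246 158/219/246 161/219/246 163/221/246 163/223/246 160/221/246 162/222/247 164/224/247 162/223/246 163/223/247 161/222/247 164/223/247 164/223/247 171/229/247 175/234/247 172/232/247 175/233/247 172/232/247 171/231/247
120 153/215/245 155/216/245 155/216/246 158/217/246 160/218/246 162/218/246 161/218/246 162/219/246 160/218/246 162/220/246 162/218/246 162/220/246 161/219/246 161/219/246 159/218/246 159/218/246 167/225/247 183/234/247 184/234/247 185/234/247 170/230/247 169/230/247
130 152/212/245 151/211/244 153/212/245 152/209/244 149/207/243 149/204/243 149/202/243 149/203/242 146/200/241 151/206/242 149/203/242 186/246/247 181/245/247 117/154/206 125/164/218 148/205/243 150/207/244 162/222/246 161/222/247 
[... 2249 characters left out ...]
7 168/195/211 168/195/212 167/194/210 165/191/208 165/192/207 163/191/206 164/190/206 164/190/203 158/184/201 106/134/176 106/131/174 106/135/176 105/130/173 108/133/177
230 247/247/247 247/247/247 247/247/247 244/245/244 233/246/247 188/246/247 190/246/247 159/189/208 167/195/211 167/195/211 166/194/208 161/191/206 164/193/208 165/191/207 163/191/204 163/190/204 164/191/206 106/134/176 107/135/176 106/135/176 106/133/175 108/134/177
240 232/233/235 237/238/241 237/239/242 227/227/227 130/123/122 127/124/122 86/96/105 164/191/208 166/193/210 164/192/207 165/193/208 165/191/208 164/192/207 160/189/203 164/190/205 163/190/206 162/188/204 140/161/174 84/87/91 121/111/107 123/113/107 103/131/175
```

>>> carry_out([
  [[0,0,0.08,0],[0,0,0.14,0],[0,0,0.17,0],[0,0,0.18,0],[0,0,0.18,0],[0,0,0.18,0]],
])

```text
time: 16.58
tool_pos: [0.5283, 0.0713, 0.0168]
tcp_rot: [-0.0, 0.999, -0.047, 0.001]
wrist_force: [0.4, -0.2, -1.7]
grip_width: 0.304
finger_force: 30.0
```

>>> carry_out([
  [[0,0,0.005,0],[0,0,0.01,0],[0,0,0.01,0],[0,0,0.01,0]],
])

```text
time: 16.92
tool_pos: [0.5284, 0.0715, 0.0135]
tcp_rot: [-0.0, 0.999, -0.047, 0.001]
wrist_force: [-0.2, -0.6, 5.6]
grip_width: 0.306
finger_force: 30.0
```

>>> carry_out([
  [[0,0,-0.005,0],[0,0,-0.005,0],[0,0,-0.005,0]],
])

```text
time: 17.17
tool_pos: [0.5277, 0.0715, 0.0145]
tcp_rot: [-0.0, 0.999, -0.047, -0.0]
wrist_force: [-0.9, -0.9, -2.6]
grip_width: 0.309
finger_force: 30.0
```

```bash
python3 rel.py r2
cat > sc.py <<'E'
import cv2,sys
b=cv2.imread('pics/%s.png'%sys.argv[1])
for r in [196,200,204,208,212,216,220,224,228,232,236,240,246,252,258,264,270]: print(r,' '.join('%d/%d'%(b[r,c][0],b[r,c][2]) for c in range(240,330,2)))
E
python3 sc.py r2
```

```text
[0.5277 0.0715 0.0145] yaw -5.3342960712185326 [-0.876  -0.852  -2.5847] 17.1667 0.30857639801945874
expected blank top corners [[255.3, 266.5], [321.9, 266.3], [257.7, 320.6], [318.8, 320.4]]
expected stop face top [[250.4, 207.4], [251.8, 247.4], [253.4, 283.6]]
expected jaw top face [[368.2, 200.7], [290.1, 200.6], [211.3, 200.9]]
196 205/205 203/205 201/203 203/203 202/203 202/203 202/204 200/202 199/201 203/205 203/206 201/203 202/204 201/202 200/202 200/203 202/204 196/197 184/187 185/186 182/184 183/187 187/190 184/186 183/187 182/186 185/187 190/192 188/191 189/191 202/203 199/201 198/199 198/200 200/200 201/202 202/202 201/200 199/202 202/202 202/200 203/200 201/201 201/201 202/202
200 191/196 191/196 192/196 196/198 192/196 192/197 190/195 192/194 190/193 192/194 191/193 189/191 188/191 189/193 189/191 189/193 189/193 187/191 186/188 192/192 191/192 191/193 192/196 193/197 191/194 191/195 192/196 191/193 191/194 190/192 192/194 193/194 191/194 190/192 192/193 192/194 193/194 194/194 191/192 193/194 193/195 193/192 192/194 193/193 193/193
204 107/184 111/188 109/184 107/183 
[... 4464 characters left out ...]
64 125/109 124/107 121/107 90/89 76/85 78/87 121/148 160/201 160/200 161/202 162/202 161/200 162/200 162/201 161/201 160/200 164/202 160/199 163/201 161/202 160/201 163/202 161/201 162/201 163/203 160/199 161/200 161/199 163/200 161/199 162/199 160/198 162/199 162/201 160/198 161/199 160/198 158/196 102/121 73/79 71/78 96/89 119/100 121/101 122/103
270 122/104 122/106 101/95 80/85 74/83 86/99 167/209 190/228 193/229 190/229 188/228 191/229 189/228 190/228 189/229 190/229 189/228 190/229 191/229 188/228 189/228 192/230 191/229 190/228 190/229 189/228 191/230 192/229 189/228 188/228 189/228 189/227 190/228 188/227 184/224 187/226 184/224 183/223 149/187 71/77 73/78 73/77 108/94 120/101 121/101
```

Run:
```python
from h import *
i=env.camera_info('wrist')
for n,uv,z in [('stop top',[250.5,224],.043),('stop foot',[255.3,212],.018),('blank topL',[251.5,268],.1005),('topR',[316.3,268],.1005),('botL',[262.3,215],.0195),('botR',[306,215],.0195),('jaw foot',[280,203],.018)]: print(n,tob(onz('wrist',uv,z,i)))
```

```text
stop top [14.8703 22.7432]
stop foot [14.7835 22.0221]
blank topL [14.721  16.7624]
topR [ 14.6784 -10.5066]
botL [13.1681 17.3228]
botR [ 13.1217 -11.3627]
jaw foot [20.8922  5.6795]
```

>>> carry_out([
  [[0.0,-0.007,0,0],[0.0,-0.014,0,0],[0.0,-0.014,0,0],[0.015,-0.014,0,0],[0.03,-0.014,0,0],[0.045,-0.014,0,0],[0.05,-0.014,0,0],[0.05,-0.014,0,0],[0.05,-0.014,0,0]],
])

```text
time: 17.97
tool_pos: [0.543, 0.0741, 0.0143]
tcp_rot: [0.0, 0.999, -0.047, -0.0]
wrist_force: [-0.6, -0.2, -1.1]
grip_width: 0.308
finger_force: 30.0
```

```bash
python3 rel.py r3 | head -1; python3 sc.py r3 | cut -d' ' -f1-16
```

```text
[0.543  0.0741 0.0143] yaw -5.3436609825724455 [-0.6464 -0.1556 -1.0921] 17.9667 0.3081372671510266
196 184/189 178/183 178/183 175/181 175/179 176/181 174/177 174/179 174/179 175/182 176/180 174/179 174/180 177/182 176/182
200 170/174 173/178 174/177 172/176 170/175 175/180 171/175 173/177 171/175 175/178 175/179 172/177 174/178 172/177 173/178
204 168/171 169/173 171/174 171/174 171/173 170/173 169/172 173/176 174/178 169/173 171/175 172/175 170/174 170/175 171/177
208 197/199 200/200 196/197 198/198 197/197 196/196 197/198 198/200 196/197 195/195 196/197 196/196 196/197 195/196 195/195
212 204/205 205/205 206/205 206/207 206/207 206/205 204/204 204/205 206/206 206/207 207/207 206/207 206/206 204/204 204/205
216 200/200 201/202 201/201 203/203 200/199 202/200 200/200 202/201 202/201 201/200 203/202 197/197 201/200 199/198 200/201
220 200/199 201/200 203/202 201/200 202/201 200/201 201/200 203/201 203/202 203/202 202/202 200/201 202/201 201/201 200/199
224 202/199 204/203 203/202 202/201 205/203 201/200 202/202 202/199 205/204 203/202 203/202 201/199 202/202 202/201 204/202
228 191/
[... 374 characters left out ...]
127/112 126/108 125/108 128/112 121/104 103/97 80/85 97/109 152/186 162/200 163/202 164/202 163/202 163/201
246 124/108 125/109 127/108 128/109 125/108 106/96 82/84 83/90 134/163 160/198 163/201 163/201 162/200 164/202 162/201
252 126/107 124/106 126/109 123/105 116/102 80/86 80/87 111/131 158/195 163/200 164/203 161/200 160/198 164/202 162/200
258 125/106 126/107 125/106 121/104 85/85 75/80 88/100 152/185 163/201 162/202 162/201 163/202 163/201 163/201 163/201
264 122/102 123/104 123/104 93/88 78/84 77/81 122/146 161/200 162/200 162/198 161/200 162/199 160/200 161/200 162/200
270 122/104 124/105 102/94 73/78 75/78 84/94 167/208 191/228 192/230 189/228 190/229 189/228 192/229 191/229 193/231
```

>>> carry_out([
  [[0.006,0,0,0],[0.012,0,0,0],[0.018,0,0,0],[0.024,0,0,0],[0.03,0,0,0],[0.03,0,0,0],[0.03,0,0,0]],
])

```text
time: 18.6
tool_pos: [0.5517, 0.0734, 0.0143]
tcp_rot: [-0.0, 0.999, -0.047, -0.0]
wrist_force: [-3.1, 0.2, -1.1]
grip_width: 0.305
finger_force: 30.0
```

>>> carry_out([
  [[0.005,0,0,0],[0.01,0,0,0],[0.015,0,0,0],[0.02,0,0,0],[0.02,0,0,0],[0.02,0,0,0]],
])

```text
time: 19.1
tool_pos: [0.5571, 0.0729, 0.0143]
tcp_rot: [0.0, 0.999, -0.047, -0.001]
wrist_force: [-7.3, 1.6, 2.7]
grip_width: 0.303
finger_force: 30.0
```

>>> carry_out([
  [[0.003,0,0,0],[0.006,0,0,0],[0.006,0,0,0],[0.006,0,0,0],[0.006,0,0,0]],
])

```text
time: 19.52
tool_pos: [0.5586, 0.0727, 0.0142]
tcp_rot: [0.0, 0.999, -0.047, -0.001]
wrist_force: [-8.5, 0.9, 3.1]
grip_width: 0.306
finger_force: 30.0
```

```bash
python3 rel.py r4
python3 - <<'E'
from h import *
b=cv2.imread('pics/r4.png')
for r in range(120,176,3): print(r,[int(v) for v in b[r,262:312:3,0]])
print(*[(r,' '.join('%d/%d'%(b[r,c][0],b[r,c][2]) for c in range(240,330,4))) for r in (240,252,264,267,270)],sep='\n')
c='top'; env.camera(c)
for n in ('seal_lion','seal_gourd','seal_arch'):
    q=env.landmark_of(c,n)[0]; print(n,q['xy'],q['confidence'])
E
```

```text
[0.5586 0.0727 0.0142] yaw -5.334572270651403 [-8.4853  0.8656  3.137 ] 19.5167 0.30642245603733553
expected blank top corners [[255.4, 266.9], [322.0, 266.7], [257.7, 320.9], [318.8, 320.7]]
expected stop face top [[258.8, 256.2], [260.1, 291.6], [261.4, 322.9]]
expected jaw top face [[371.1, 255.9], [297.6, 257.0], [222.7, 256.6]]
120 [72, 67, 68, 65, 69, 68, 68, 65, 70, 69, 68, 68, 71, 68, 68, 68, 64]
123 [67, 70, 69, 68, 71, 68, 74, 73, 66, 71, 72, 71, 71, 71, 70, 68, 65]
126 [78, 79, 79, 82, 80, 83, 84, 81, 81, 80, 81, 81, 79, 78, 77, 78, 78]
129 [113, 109, 109, 109, 111, 112, 112, 111, 109, 107, 108, 107, 110, 107, 107, 106, 104]
132 [139, 139, 137, 135, 138, 139, 141, 138, 136, 139, 138, 140, 139, 135, 137, 134, 135]
135 [147, 145, 145, 146, 143, 142, 144, 144, 144, 144, 144, 144, 143, 144, 144, 145, 142]
138 [146, 145, 146, 145, 144, 145, 148, 149, 144, 145, 144, 146, 143, 146, 144, 146, 144]
141 [150, 149, 149, 149, 149, 149, 148, 151, 150, 149, 151, 149, 150, 148, 150, 149, 147]
144 [150, 149, 150, 149, 151, 151, 150, 151, 150, 150, 150, 152, 151, 151, 151, 151, 149]
147 [1
[... 1228 characters left out ...]
4/203 154/190 76/83 121/106 126/108 121/104')
(264, '124/105 123/106 79/85 124/148 164/204 164/202 164/203 161/200 165/205 163/204 161/201 165/203 162/201 165/204 164/202 165/203 166/205 166/205 165/203 105/124 76/82 124/105 124/105')
(267, '125/106 115/98 73/80 167/204 190/227 189/227 189/226 185/225 185/224 187/225 189/226 185/223 189/227 186/225 186/225 185/224 185/225 184/224 186/225 145/179 75/80 118/102 123/104')
(270, '123/105 102/93 78/83 171/213 194/230 192/230 192/230 194/230 193/230 193/230 191/230 194/231 191/229 193/231 192/230 193/231 194/231 190/229 193/230 156/192 72/77 108/96 121/101')
seal_lion [357.8, 169.2] 0.75
seal_gourd [357.3, 223.4] 0.78
seal_arch [408.8, 220.7] 0.56
```

```bash
python3 -c "
from rig import env
print(env.finish_job())"
```

```text
the job is handed in; nothing more can be done
None
```

I handed the job in at about 19.6 s of the 53 s. The pointer lines up with the mark to within about 0.5 mm. The blank is gripped upright about 1 mm off the side stop, pressing the jaw with roughly 8 N (about 10 mm in), and the other seals were not disturbed; these are my own measurements, because the hand-in returned no verdict.

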